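Release the glued cutting guide from its clamp

TASK

The glue on the wooden cutting guide held in the clamp has set. Lift the clamp's arm up and over until it stays open by itself and let go of it; then take the guide out by its upright fence and set it down gently on the bare wooden board beside the clamp: flat, fence up, lengthwise along the board and wholly on it. Leave the clamp open.

Things in the scene. Friction and masses are not known exactly. Their poses are not given: they have to be found in the camera images.
- clamp_arm (a joint): Hinged steel clamp arm on a fixed plywood base (280x175x12 mm). 0 rad (+-0.03) = shut, its rubber pad on the guide's fence; grows as the handle is lifted up and over to the right, to the stop at 1.85. A spring pulls it shut below about 1.1 rad (6 to 11 N at the handle at first, then less) and beyond throws it open and holds it. Open it stands 180 mm over the table: carry the guide over or round it.
- clamp_handle (a point): Centre of the black cross-bar (along y, 36 mm long, 22 mm thick) at the arm's free end; pinched on its flat ends it turns between the pads. Axes turn with the arm; shut: x level towards the hinge, the robot's right (-y, +-0.2 rad), z up. Hinge (parallel to y) at (120, 0, -40) mm in these axes, 56 mm over the table. Handle starts 96 mm over the table, rises to 183. Nothing stands within 50 mm beside it.
- cutting_guide: Wooden guide under the clamp: plate 216 (x) x 114 (y) x 6 mm with a fence 11 mm thick, 28 mm high along its -y edge (fence centre y = -51.5 mm). Origin: centre of underside, 12 mm over the table on the clamp's base. 0.15 kg. x along the arm, fence on the robot's side. Clamp open, the fence can be pinched from above at x = 0. An identical loose spare at the far left is not wanted.
- wood_board: Bare wooden board 300 (x) x 180 (y) x 18 mm, fixed, flat on the table to the left or right of the clamp. Origin: centre of its underside; top at z = 18 mm; x along its length, roughly the robot's left-right line.

How it is judged:
On the way, in this order (a step that is already met when the one before it is completed fails the run):
1. the clamp arm stays open by itself, the robot touching nothing and the guide still lying in the clamp (value of joint clamp_arm above 1.5 rad and contact force between the fingers and anything else below 0.3 N and distance of cutting_guide from where it was at the start of the episode below 0.03 m), for 0.2 s.
2. the guide is brought down to the board in the fingers: its underside less than 25 mm over the board's top before it is let go (contact force between cutting_guide and the fingers above 0.5 N and z of cutting_guide in the frame of wood_board below 0.043 m and horizontal distance between cutting_guide and wood_board below 0.09 m), for 0.05 s.
At the end, for the whole second after the job is handed in: The cutting guide lies at rest flat on the wooden board (tilt under 0.06 rad, fence up), its centre within 46 mm of the board's centre along the board and 37 mm across it, its length within 15 degrees of the board's length (either way round), and the clamp arm is still open (joint over 1.5 rad) (x of cutting_guide in the frame of wood_board between -0.046 and 0.046 m and y of cutting_guide in the frame of wood_board between -0.037 and 0.037 m and z of cutting_guide in the frame of wood_board between 0.014 and 0.024 m and angle between cutting_guide's own z axis and vertical below 0.06 rad and angle between the x axis of cutting_guide and the x axis of wood_board, either way round below 0.26 rad and linear speed of cutting_guide below 0.02 m/s and value of joint clamp_arm above 1.5 rad); the robot touches nothing.
It also fails if it takes over 53 s, if anything falls off the work surface, if the arm or the gripper's body presses on something with over 40 N, if the wrist force passes 120 N, or if a joint passes its speed limit or range.

ROBOT

A 7-joint arm with a two-finger parallel gripper is mounted at the origin on the work surface; the furniture and walls round the work are solid. World frame = base frame: x ahead of the robot, y to its left, z up, the work surface at z = 0. Lengths are in m, angles in rad, forces in N, time in s.
With the tool pointing down it reaches from about 0.35 to 0.9 m from the base axis. Payload 19.9 kg.
Tool frame: the origin (TCP) lies between the finger pads; the fingertips stand 19 mm ahead of it and the grasp point (between the pads) is the TCP; z points along the fingers, y is the direction in which the jaws open and shut (so a half turn about z gives the same grasp; the last joint's range is limited). The gripper opens to 94 mm and grips with 3 to 60 N. Pads are 16 mm wide; open, the fingers measure 119 mm over their backs; the gripper's body (75 mm by 177 mm) begins 78 mm behind the grasp point.
Start: joints at [1.117, 0.417, -0.01, 1.614, 0.005, 1.111, -0.053], TCP at [0.251, -0.572, 0.194] pointing down, gripper open.
Joint ranges: [-2.81, 2.81], [-0.39, 2.02], [-1.27, 1.25], [0.06, 2.57], [-1.19, 4.33], [0.19, 2], [-2.82, 2.82]. Speed limits (rad/s): [1.89, 1.89, 2.39, 2.39, 3.01, 3.01, 3.01].

INTERFACE

Orientations are given as a 3x3 rotation matrix whose columns are the frame's x, y, z axes.
In Python, from rig import robot gives the robot as it stands. Calls block until the motion is done:
- robot.move_ptp(position, orientation): joint-space move of the TCP to a pose.
- robot.move_linear(position, velocity=0.15, frame=None, threshold=None): straight line of the TCP; frame=None keeps the orientation; velocity is the mean speed in m/s. With threshold (N) it stops when the force on the tool has changed by that much, and returns True; else False.
- robot.goto_joints(angles): joint-space move.
- robot.gripper_to(opening): finger opening in m; the grip force is fixed at half the most; returns when the fingers have stopped.
- robot.pause(seconds).
- robot.ik(position, orientation): joint angles nearest the present ones, or None.
- robot.get_state(): the state.
- robot.grab_frame(name): name is "scene" or "side" or "wrist"; returns the picture (480x640x3 uint8, red, green, blue); there is no depth.
- robot.camera_info(name): a dict with "fx", "fy", "cx", "cy" (pixels), "rvec" (rotation vector, rad) and "tvec" (3), from world to camera coordinates, as OpenCV has them. Camera axes: x right, y down, z forward; pixel columns grow to the right and rows downward; lengths in m; the calibration is good to about 2 mm. A picture is of the moment at which its call begins: read the wrist's pose just before it. camera_info takes no time and is no camera call; for the wrist camera it gives the pose at the moment of the call.
A pose or a line that the arm cannot do raises robot.PlanningError and nothing moves.
- robot.sign_off(): hands the job in, once; it reports no verdict.
The state is a dict: "time": time; "qpos": joint angles; "joint_vel": joint speeds; "effort": joint torques, N m; "ee_pos": TCP position; "tool_rot": TCP orientation; "force": force on the tool from outside, world axes, zero at the start; "moment": the same for the moment, N m; "opening": finger opening in m.
Only numpy, scipy, OpenCV 4.12 (cv2) and the standard library are available. Lean on these libraries where they do the work, as an engineer would, in place of code of your own. Each camera call takes 0.05 s, during which the arm holds its last target.

## Working session

There is one attempt and no reset: what is moved stays moved. The work goes in short steps, each a Python script; the robot and the scene stay as the last script left them, time stands still between calls to the robot, and variables do not carry over. Pictures are saved under pics/ and viewed, and the job is handed in when it is done.

```bash
mkdir -p pics; ls; python3 - <<'E'
from rig import robot
import cv2
s=robot.get_state();print(s['time'],s['ee_pos'],s['opening'])
for n in("scene","side","wrist"):
    print(n,robot.camera_info(n))
    cv2.imwrite(f"pics/{n}0.png",robot.grab_frame(n)[:,:,::-1])
E
```

```text
pics
0.0 [ 0.25058543 -0.57214529  0.19320505] 0.09395736457703373
scene {'fx': 618.3650365947638, 'fy': 618.3650365947638, 'cx': 311.86750438841045, 'cy': 229.60375847742128, 'rvec': array([ 0.92366933, -2.49199256,  1.11199467]), 'tvec': array([0.46079104, 0.26866443, 1.10876435])}
side {'fx': 580.516674162653, 'fy': 580.516674162653, 'cx': 317.5281512748787, 'cy': 232.1036048350729, 'rvec': array([ 0.3330394 , -2.46476665,  1.68843799]), 'tvec': array([0.51927545, 0.12315197, 1.0492    ])}
wrist {'fx': 355.8854615034377, 'fy': 355.8854615034377, 'cx': 318.1816387769044, 'cy': 238.60972757229288, 'rvec': array([-2.43018422,  1.58942779,  0.22098899]), 'tvec': array([-0.62530146, -0.02753288,  0.39220392])}
```

View pics/scene0.png

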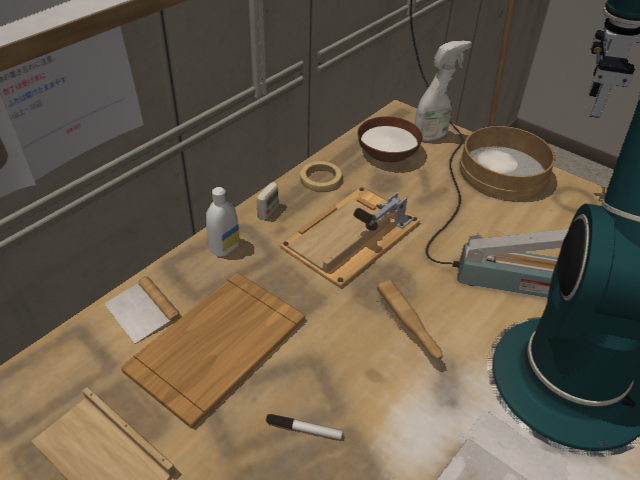

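View pics/side0.png

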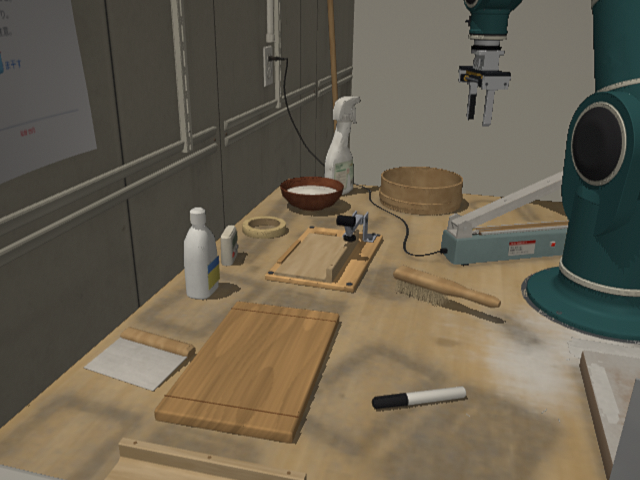

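View pics/wrist0.png

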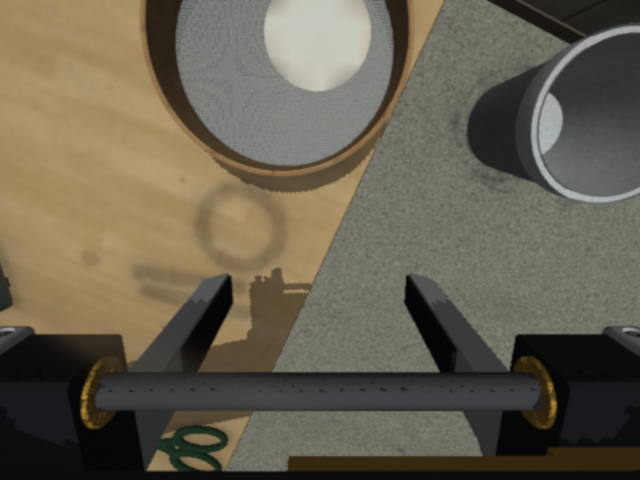

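The scene view shows the clamp around (350,230), with its black handle at about (366,218). The board is to its left at about (214,347) and the spare guide is at the lower left. I'll enlarge these regions to measure them.

```bash
cat > h.py <<'E'
import numpy as np, cv2
def cam(c):
    R=cv2.Rodrigues(c['rvec'])[0]; t=np.asarray(c['tvec']).reshape(3)
    K=np.array([[c['fx'],0,c['cx']],[0,c['fy'],c['cy']],[0,0,1]]); return K,R,t
def onplane(c,px,z):
    K,R,t=cam(c); o=-R.T@t; out=[]
    for u,v in np.atleast_2d(px):
        d=R.T@np.linalg.inv(K)@np.array([u,v,1.]); out.append(o+d*(z-o[2])/d[2])
    return np.array(out)
def tri(c1,p1,c2,p2):
    P=[]
    for c in(c1,c2):
        K,R,t=cam(c);P.append(K@np.c_[R,t])
    X=cv2.triangulatePoints(P[0],P[1],np.array(p1,float).reshape(2,1),np.array(p2,float).reshape(2,1));return (X[:3]/X[3]).ravel()
def proj(c,X):
    return cv2.projectPoints(np.atleast_2d(np.array(X,float)),c['rvec'],np.array(c['tvec'],float),cam(c)[0],None)[0].reshape(-1,2)
E
python3 - <<'E'
import cv2
a=cv2.imread('pics/scene0.png')[180:290,270:430];cv2.imwrite('pics/sc_c.png',cv2.resize(a,None,fx=5,fy=5,interpolation=2))
a=cv2.imread('pics/side0.png')[200:300,255:395];cv2.imwrite('pics/si_c.png',cv2.resize(a,None,fx=5,fy=5,interpolation=2))
E
```

```text
(no output)
```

View pics/sc_c.png

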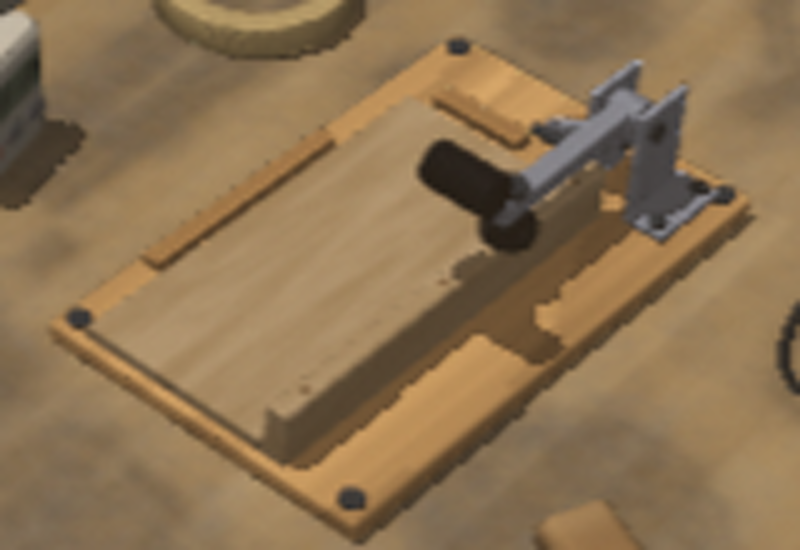

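View pics/si_c.png

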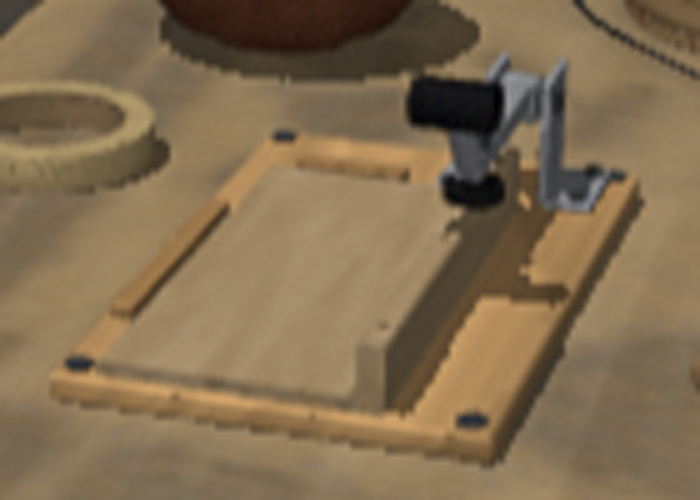

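```bash
python3 - <<'E'
from rig import robot
from h import *
S=robot.camera_info('scene');D=robot.camera_info('side')
np.set_printoptions(precision=4,suppress=True)
f=lambda p,o:np.array(p)/5.+o
sc=np.array([270,180]);si=np.array([255,200])
# centre pixel is (p+.5)/5-.5 ; ignore
h=tri(S,f([468,180],sc),D,f([456,103],si));print('handle',h, proj(S,h),proj(D,h))
def frame(c,n):
    print(n,c.tolist()); print(' centre',c.mean(0),'edges',[round(float(np.linalg.norm(c[i]-c[(i+1)%4])),4) for i in range(4)], 'ang',[round(float(np.arctan2(*(c[(i+1)%4]-c[i])[[1,0]])),3) for i in range(4)])
frame(onplane(S,f([[50,325],[360,530],[750,198],[455,38]],sc),.012),'base scene')
frame(onplane(D,f([[52,375],[490,448],[638,178],[270,135]],si),.012),'base side')
frame(onplane(S,[[239,275],[305,320],[195,413],[124,369]],.018),'board scene')
frame(onplane(D,[[234,304],[340,316],[295,430],[159,412]],.018),'board side')
print('fence end top-left', onplane(S,f([[268,412]],sc),.040),onplane(D,f([[358,340]],si),.040))
print('fence near top corner', onplane(S,f([[288,428]],sc),.040),onplane(D,f([[388,345]],si),.040))
print('plate far left corner', onplane(S,f([[92,330]],sc),.018),onplane(D,f([[100,355]],si),.018))
E
```

```text
handle [ 0.4859 -0.0248  0.0923] [[363.465  215.8186]] [[346.4109 220.7672]]
base scene [[0.6143047860506085, 0.09361541364153303, 0.0119999999999999], [0.4398607760773045, 0.09939509126413837, 0.01200000000000001], [0.4321489527232005, -0.1779483388758304, 0.01200000000000001], [0.6026790830467287, -0.18234163132278913, 0.0119999999999999]]
 centre [ 0.5222 -0.0418  0.012 ] edges [0.1745, 0.2775, 0.1706, 0.2762] ang [3.108, -1.599, -0.026, 1.529]
base side [[0.61393039359479, 0.09738780914341605, 0.01200000000000001], [0.4418700915233718, 0.11027427917643229, 0.01200000000000001], [0.4317988294974462, -0.16924280031333416, 0.01200000000000001], [0.6040458274802262, -0.1736962222839593, 0.01200000000000001]]
 centre [ 0.5229 -0.0338  0.012 ] edges [0.1725, 0.2797, 0.1723, 0.2713] ang [3.067, -1.607, -0.026, 1.534]
board scene [[0.6131272904515094, 0.21839210775685547, 0.018000000000000127], [0.43580677276506047, 0.21898812819572555, 0.018000000000000016], [0.44473651970042216, 0.48827839997434147, 0.018000000000000016], [0.6033919667892049, 0.5112281928186346, 0.018000000000000016]]
 centre [0.5243 0.3592 0.018 ] edges [0.1773, 0.2694, 0.1603, 0.293] ang [3.138, 1.538, 0.144, -1.538]
board side [[0.6221129360771442, 0.23114139150547408, 0.018000000000000016], [0.44097095010603754, 0.22089157761038247, 0.018000000000000016], [0.43191736693505867, 0.5022486787843723, 0.018000000000000016], [0.6033087813207736, 0.5166463352075485, 0.01800000000000007]]
 centre [0.5246 0.3677 0.018 ] edges [0.1814, 0.2815, 0.172, 0.2861] ang [-3.085, 1.603, 0.084, -1.505]
fence end top-left [[0.4934 0.0942 0.04  ]] [[0.496  0.0927 0.04  ]]
fence near top corner [[0.4815 0.0959 0.04  ]] [[0.4844 0.0938 0.04  ]]
plate far left corner [[0.5945 0.0886 0.018 ]] [[0.598  0.0874 0.018 ]]
```

```bash
python3 - <<'E'
from rig import robot
from h import *
np.set_printoptions(precision=4,suppress=True)
s=robot.get_state();print(s['tool_rot'],s['qpos'])
K,R,t=cam(robot.camera_info('wrist'))
T=s['tool_rot'];print('cam in tool',T.T@(-R.T@t-s['ee_pos']),'\n',T.T@R.T)
S=robot.camera_info('scene');print('bottle',onplane(S,[225,252],0),'boxR',onplane(S,[268,216],0))
for sg in(1,-1):
    Rg=np.array([[0,sg,0],[sg,0,0],[0,0,-1.]])
    for p in([.486,-.025,.35],[.486,-.025,.094],[.486,-.2,.16],[.486,-.015,.04],[.47,.363,.05]):
        print(sg,p,robot.ik(p,Rg))
E
```

```text
[[ 0.916   0.4012 -0.0004]
 [ 0.4012 -0.916   0.0008]
 [-0.0001 -0.0009 -1.    ]] [ 1.1165  0.4178 -0.0103  1.614   0.0047  1.1107 -0.053 ]
cam in tool [ 0.0796  0.0008 -0.1911] 
 [[-0.0006 -0.9625 -0.2714]
 [ 1.     -0.0006  0.0001]
 [-0.0002 -0.2714  0.9625]]
bottle [[0.6969 0.1787 0.    ]] boxR [[0.7084 0.0315 0.    ]]
1 [0.486, -0.025, 0.35] [ 0.5839  0.0802 -0.6312  1.7061  0.0482  1.371  -0.0553]
1 [0.486, -0.025, 0.094] [ 0.4832  0.3573 -0.5814  2.0262  0.2632  0.8305 -0.2485]
1 [0.486, -0.2, 0.16] [ 0.7031  0.3075 -0.4411  1.8834  0.1558  0.9842  0.1935]
1 [0.486, -0.015, 0.04] [ 0.4301  0.4492 -0.5515  2.0599  0.351   0.7232 -0.3439]
1 [0.47, 0.363, 0.05] [-0.085   0.7004 -0.8562  1.7834  0.6368  0.9592 -1.209 ]
-1 [0.486, -0.025, 0.35] None
-1 [0.486, -0.025, 0.094] [-0.8709  0.53    1.0875  2.0665 -0.6051  0.9058 -2.5848]
-1 [0.486, -0.2, 0.16] [ 0.2726  0.2776  0.0699  1.8977 -0.0233  0.9671 -2.7886]
-1 [0.486, -0.015, 0.04] [-0.8671  0.6767  1.0825  2.0992 -0.8112  0.8675 -2.4381]
-1 [0.47, 0.363, 0.05] [ 0.0479  0.8276 -1.088   1.7795  0.8344  1.0762  1.7955]
```

```bash
python3 - <<'E'
from rig import robot
from h import *
import json
Rg=np.array([[0,1,0],[1,0,0],[0,0,-1.]])
robot.move_ptp([.5,0.05,.33],Rg)
robot.gripper_to(0.064)
c=robot.camera_info('wrist'); im=robot.grab_frame('wrist')
json.dump({k:np.asarray(v).tolist() for k,v in c.items()},open('w1.json','w'))
cv2.imwrite('pics/w1.png',im[:,:,::-1]);s=robot.get_state();print(s['time'],s['ee_pos'],s['opening'],s['force'])
E
```

```text
3.2833 [0.49998944 0.05003766 0.32999863] 0.06385160394763392 [-0.07392094 -1.00714938 -0.40195506]
```

View pics/w1.png

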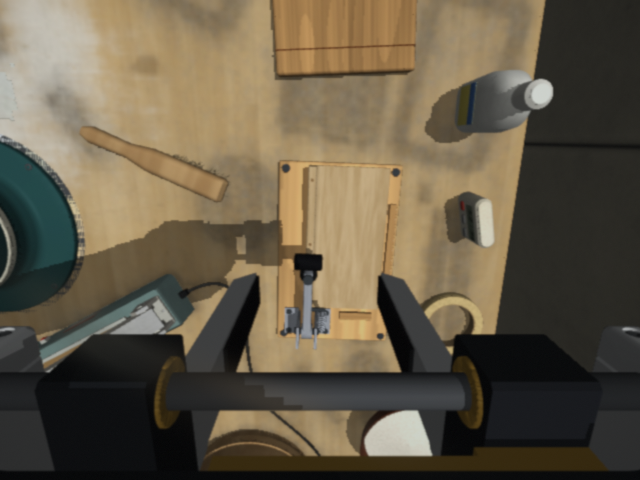

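The wrist view shows the handle at about (308,261), the fence running from (312,167) downward, and the near edge of the board along row 73. I'll zoom in for finer positions.

```bash
python3 - <<'E'
import cv2
a=cv2.imread('pics/w1.png')[150:285,265:410];cv2.imwrite('pics/w1c.png',cv2.resize(a,None,fx=4.4,fy=4.4,interpolation=2))
E
```

```text
(no output)
```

View pics/w1c.png

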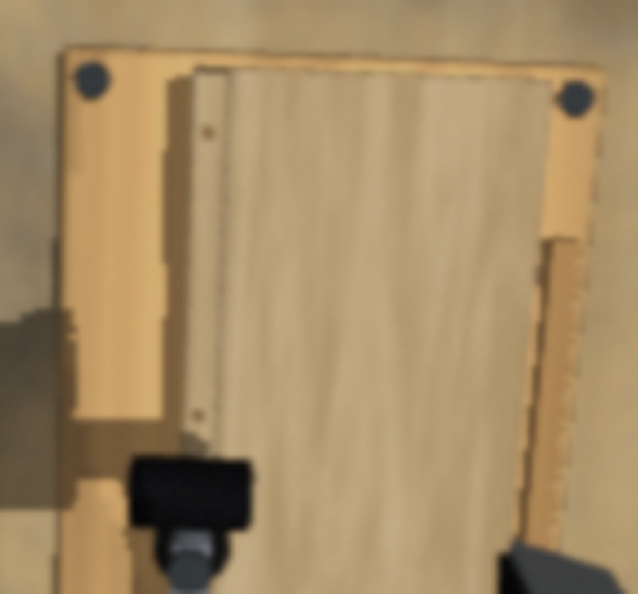

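```bash
python3 - <<'E'
from rig import robot
from h import *
import json
np.set_printoptions(precision=4,suppress=True)
W={k:np.array(v) for k,v in json.load(open('w1.json')).items()}
S=robot.camera_info('scene');D=robot.camera_info('side')
f=lambda p:np.array(p)/4.4+[265,150]
h=f([191,494])
print('plane',onplane(W,h,.096),onplane(S,[363.6,216],.096),onplane(D,[346.2,220.6],.096));print(tri(W,h,S,[363.6,216]),tri(W,h,D,[346.2,220.6]))
e=onplane(W,f([[130,494],[252,494]]),.098);print('bar ends',e,np.linalg.norm(e[1]-e[0]))
p=onplane(W,f([[194,68],[228,70],[184,430],[213,430]]),.040);print('fence',p,'ang',np.arctan2(*(p[2]-p[0])[[1,0]]),np.arctan2(*(p[3]-p[1])[[1,0]]))
p=onplane(W,f([[548,80],[520,540]]),.018);print('plate far',p,np.arctan2(*(p[1]-p[0])[[1,0]]))
p=onplane(W,f([[66,50],[602,70]]),.012);print('base',p,np.arctan2(*(p[1]-p[0])[[1,0]]))
print('board near',onplane(W,[[277,74],[414,71]],.018))
E
```

```text
plane [[ 0.4884 -0.0225  0.096 ]] [[ 0.483  -0.0209  0.096 ]] [[ 0.4844 -0.0158  0.096 ]]
[ 0.487  -0.0261  0.0901] [ 0.4868 -0.0241  0.0928]
bar ends [[ 0.471  -0.0218  0.098 ]
 [ 0.5059 -0.0218  0.098 ]] 0.03490532944538932
fence [[ 0.4888  0.0937  0.04  ]
 [ 0.499   0.0931  0.04  ]
 [ 0.4847 -0.0206  0.04  ]
 [ 0.494  -0.0206  0.04  ]] ang -1.6063764421938171 -1.614753390584401
plate far [[ 0.6001  0.0884  0.018 ]
 [ 0.5989 -0.0669  0.018 ]] -1.5787468457132667
base [[0.4473 0.0974 0.012 ]
 [0.6184 0.091  0.012 ]] -0.03707911132091611
board near [[0.4474 0.2089 0.018 ]
 [0.6251 0.2123 0.018 ]]
```

```bash
cat >> h.py <<'E'
YAW=-1.604
CX=np.array([np.cos(YAW),np.sin(YAW),0])
def grot(yaw): # tool with x opposite to direction 'yaw', down
    x=-np.array([np.cos(yaw),np.sin(yaw),0]); z=np.array([0,0,-1.]); return np.c_[x,np.cross(z,x),z]
E
python3 - <<'E'
from rig import robot
from h import *
np.set_printoptions(precision=4,suppress=True)
R=grot(YAW);print(R)
robot.move_ptp([.4875,-.0235,.17],R)
print(robot.move_linear([.4875,-.0235,.098],0.12,threshold=8))
f0=robot.get_state()['force']
c=robot.camera_info('wrist');cv2.imwrite('pics/w2.png',robot.grab_frame('wrist')[:,:,::-1]);cv2.imwrite('pics/s2.png',robot.grab_frame('side')[100:340,200:520,::-1].repeat(2,0).repeat(2,1))
print(f0,robot.get_state()['time'])
E
```

```text
[[ 0.0332  0.9994  0.    ]
 [ 0.9994 -0.0332  0.    ]
 [-0.      0.     -1.    ]]
False
[ 1.4521 -0.1774 -0.7983] 4.875
```

View pics/w2.png

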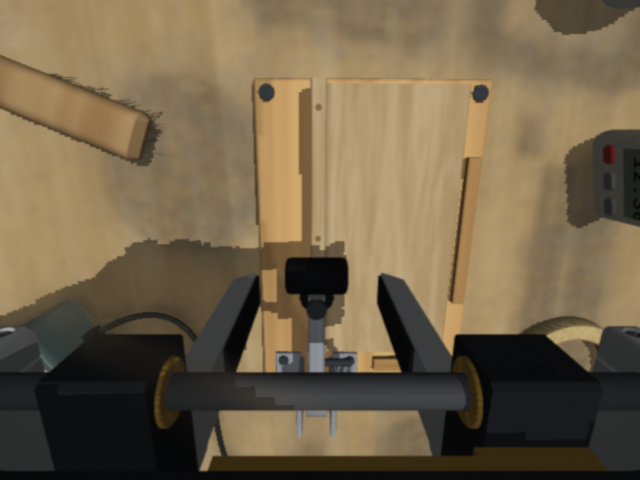

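View pics/s2.png

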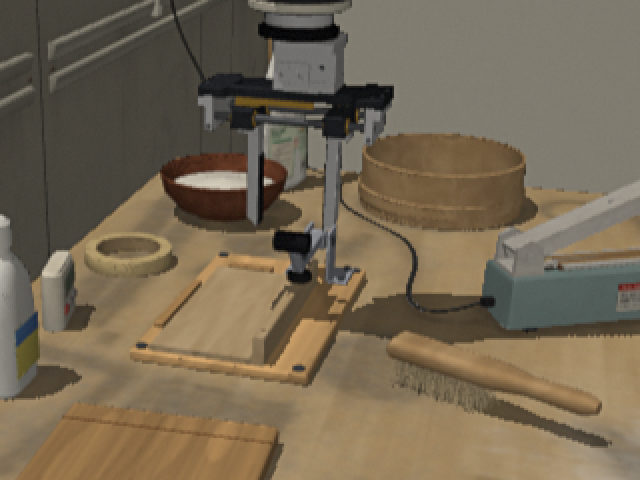

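```bash
python3 - <<'E'
from rig import robot
from h import *
np.set_printoptions(precision=4,suppress=True)
s=robot.get_state();print(s['ee_pos'],s['tool_rot'][:,2])
W=robot.camera_info('wrist');D=robot.camera_info('side');S=robot.camera_info('scene')
p=s['ee_pos'];print('tcp in wrist',proj(W,p),'side(zoom)',(proj(D,p)-[200,100])*2)
R=s['tool_rot']
for sg in(1,-1):print('tip',(proj(D,p+R@[0,sg*.032,.019])-[200,100])*2)
print(onplane(W,[317,277],.096), tri(W,[317,277],D,[346.2,220.6]),tri(W,[317,277],S,[363.6,216]))
E
```

```text
[ 0.4881 -0.0235  0.0989] [ 0.0014 -0.0003 -1.    ]
tcp in wrist [[316.7219 279.7134]] side(zoom) [[290.5066 235.5306]]
tip [[258.9543 249.7984]]
tip [[321.2999 257.2142]]
[[ 0.4883 -0.023   0.096 ]] [ 0.4868 -0.0248  0.0925] [ 0.4873 -0.0268  0.0895]
```

```bash
python3 - <<'E'
from rig import robot
from h import *
np.set_printoptions(precision=3,suppress=True)
print(robot.move_linear([.4878,-.0242,.0955],0.08,threshold=8))
robot.gripper_to(0.0)
s=robot.get_state();print(s['time'],s['ee_pos'],s['opening'],s['force'])
E
```

```text
False
6.1667 [ 0.488 -0.024  0.095] 0.0008228270445595117 [ 0.457  0.082 -0.611]
```

```bash
python3 - <<'E'
from rig import robot
from h import *
cv2.imwrite('pics/w3.png',robot.grab_frame('wrist')[:,:,::-1])
for n in('side','scene'):
  a=robot.grab_frame(n)[:,:,::-1]; a=a[150:300,270:430] if n=='side' else a[120:270,300:460]
  cv2.imwrite(f'pics/{n}3.png',cv2.resize(a,None,fx=4,fy=4))
E
```

```text
(no output)
```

View pics/w3.png

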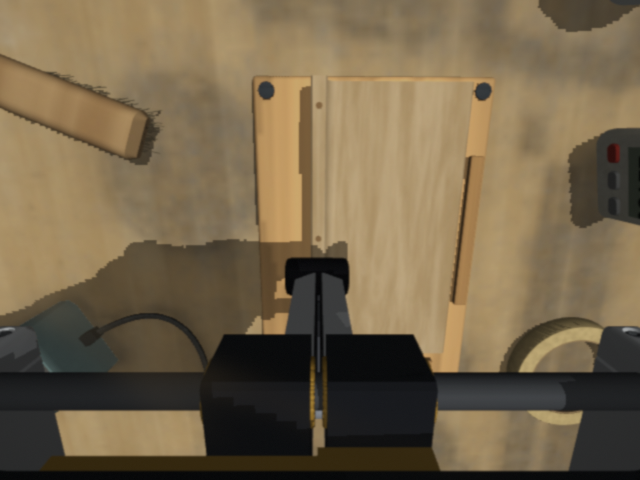

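View pics/side3.png

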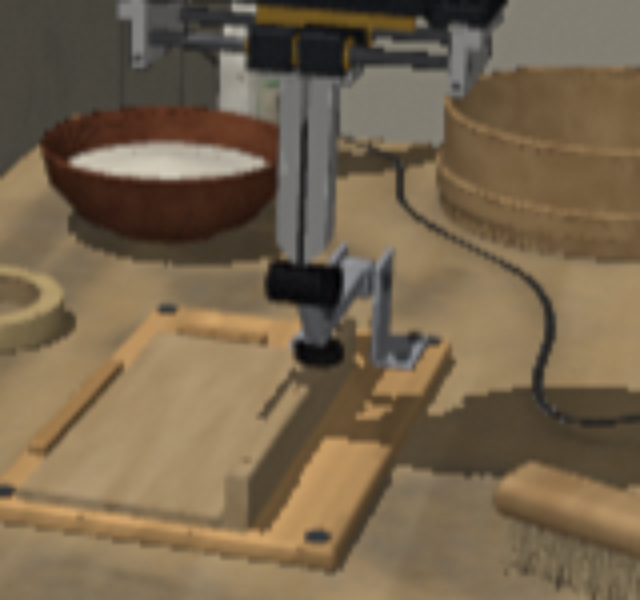

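View pics/scene3.png

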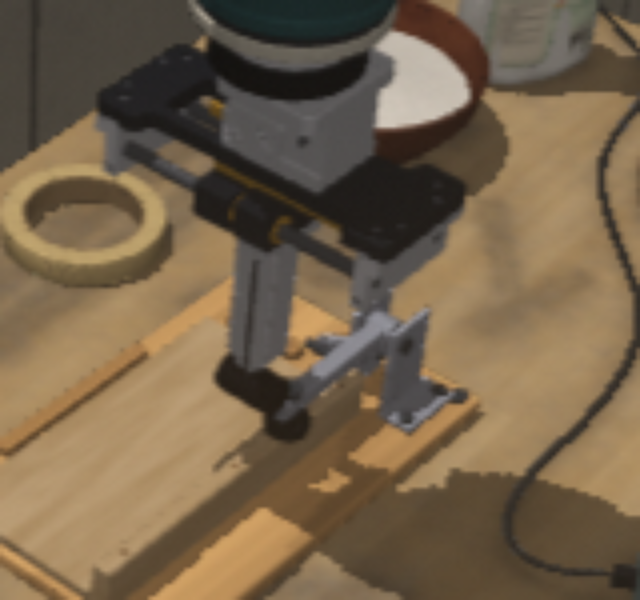

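```bash
python3 - <<'E'
from rig import robot
from h import *
np.set_printoptions(precision=4,suppress=True)
s=robot.get_state();p=s['ee_pos'];R=s['tool_rot']
C={n:robot.camera_info(n) for n in('wrist','side','scene')}
o={'side':(np.array([270,150]),4),'scene':(np.array([300,120]),4),'wrist':(np.array([0,0]),1)}
for d in(-.02,0,.019):
  for n in C: print(d,n,(proj(C[n],p+R@[0,0,d])-o[n][0])*o[n][1])
for n in('side','scene'):
  print('z from',n)
print(tri(C['side'],np.array([305,262])/4+[270,150],C['scene'],np.array([250,368])/4+[300,120]))
K,Rw,t=cam(C['wrist']);print('cam in tool',R.T@(-Rw.T@t-p))
E
```

```text
-0.02 wrist [[316.5171 294.3168]]
-0.02 side [[303.011  238.9439]]
-0.02 scene [[253.5649 348.2931]]
0 wrist [[316.6768 279.6778]]
0 side [[301.7688 277.1111]]
0 scene [[250.6215 377.6744]]
0.019 wrist [[316.8031 268.1058]]
0.019 side [[300.6032 312.9269]]
0.019 scene [[247.8818 405.0222]]
z from side
z from scene
[ 0.486  -0.0204  0.1052]
cam in tool [ 0.0785  0.0009 -0.1911]
```

The gripper closed without catching anything. In the side and scene views the fingertips end at the bar's top, so they look higher than the stated 19 mm offset would put them. I'll raise the arm clear and measure where the tips really are.

```bash
python3 - <<'E'
from rig import robot
from h import *
np.set_printoptions(precision=4,suppress=True)
robot.move_linear([.4878,-.0242,.16],0.2)
s=robot.get_state();p=s['ee_pos'];R=s['tool_rot'];print(s['time'],p,s['force'])
ims=[]
for n,(x,y) in(('side',(290,110)),('scene',(310,120))):
  c=robot.camera_info(n);a=robot.grab_frame(n)[:,:,::-1][y:y+140,x:x+100]
  a=cv2.resize(a,None,fx=4,fy=4)
  for d,col in((-.02,(0,255,0)),(0,(0,0,255)),(.019,(255,0,0))):
    q=(proj(c,p+R@[0,0,d])[0]-[x,y])*4+1.5
    cv2.circle(a,tuple(int(v) for v in q),4,col,1)
  ims.append(a)
cv2.imwrite('pics/t4.png',np.hstack(ims))
E
```

```text
6.7917 [ 0.488  -0.0244  0.1604] [-0.6328 -0.1072 -0.5673]
```

View pics/t4.png

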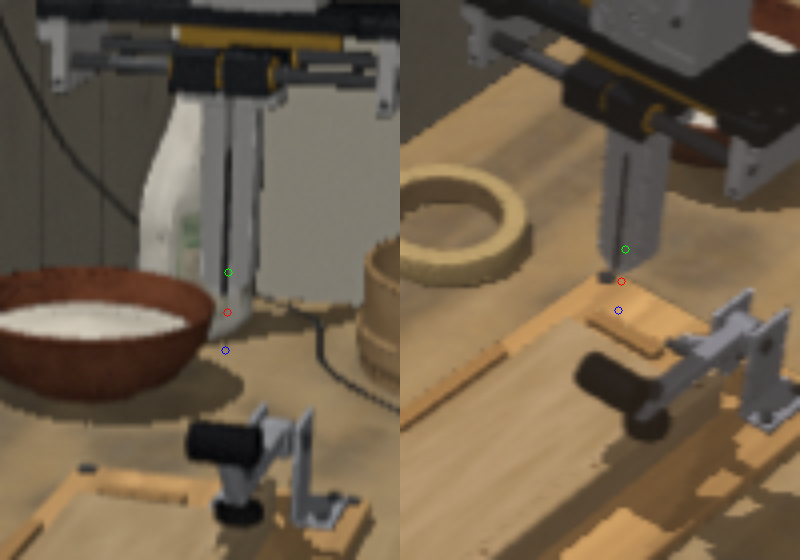

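The tips sit about 7 mm behind the reported TCP, not 19 mm ahead of it, which is roughly 26–30 mm short. That also explains the empty closure. A light touch on the top of the handle bar (known height about 107 mm) will give the exact offset.

```bash
python3 - <<'E'
from rig import robot
from h import *
np.set_printoptions(precision=4,suppress=True)
robot.move_linear([.4878,-.0242,.105],0.2)
print(robot.get_state()['force'])
print(robot.move_linear([.4878,-.0242,.075],0.025,threshold=3))
s=robot.get_state();print(s['time'],s['ee_pos'],s['force'])
E
```

```text
[ 0.4291 -0.1193 -0.0886]
True
7.9333 [ 0.488  -0.0242  0.0938] [-2.5741 -0.9648  9.9066]
```

```bash
python3 - <<'E'
from rig import robot
from h import *
np.set_printoptions(precision=4,suppress=True)
robot.move_linear([.4878,-.0242,.108],0.15)
robot.gripper_to(0.07)
print(robot.move_linear([.4878,-.0242,.067],0.08,threshold=8))
robot.gripper_to(0.0)
s=robot.get_state();print(s['time'],s['ee_pos'],s['opening'],s['force'])
E
```

```text
False
10.6167 [ 0.487  -0.0242  0.067 ] 0.036147698827523944 [-5.7114  0.2158  6.9288]
```

```bash
python3 - <<'E'
from rig import robot
from h import *
np.set_printoptions(precision=4,suppress=True)
p0=np.array(robot.get_state()['ee_pos']); r0=np.array([-.12,.04])
def pt(th):
    c,s=np.cos(th),np.sin(th); x,z=r0[0]*c+r0[1]*s, -r0[0]*s+r0[1]*c
    return p0+CX*(x-r0[0])+np.array([0,0,z-r0[1]])
for th in np.arange(.2,1.81,.2):
    robot.move_linear(pt(th),0.12)
    s=robot.get_state();print(round(th,2),round(s['time'],2),s['ee_pos'],s['opening'],s['force'])
    if np.linalg.norm(s['force'])>40 or s['opening']<.03: break
E
```

```text
0.2 10.97 [ 0.4866 -0.0345  0.09  ] 0.035511042023841526 [-0.6062  1.4354 -2.8139]
0.4 11.33 [ 0.4861 -0.0491  0.1103] 0.03544495856989932 [-0.2564  2.1153 -2.7991]
0.6 11.69 [ 0.4854 -0.0677  0.1275] 0.035731398122890244 [-1.4684  2.1265 -2.7929]
0.8 12.05 [ 0.4846 -0.0893  0.1407] 0.035777039303529566 [-4.1215  1.4299 -1.2508]
1.0 12.41 [ 0.4837 -0.1132  0.1494] 0.03516214413362928 [-6.0111  3.5316  0.6025]
1.2 12.77 [ 0.4827 -0.1385  0.1532] 0.03550049249548128 [-7.6504  1.3248  3.2358]
1.4 13.12 [ 0.4818 -0.1641  0.1518] 0.03521278085485992 [-7.4818 -0.003   5.0816]
1.6 13.48 [ 0.4808 -0.1888  0.1454] 0.03545587885341413 [-8.5158 -2.1421  5.2156]
1.8 13.84 [ 0.48   -0.2119  0.1343] 0.03493545800341163 [-8.9421 -4.7408  3.6122]
```

```bash
python3 - <<'E'
from rig import robot
from h import *
np.set_printoptions(precision=4,suppress=True)
robot.gripper_to(0.085)
robot.pause(0.3)
s=robot.get_state();print(s['time'],s['ee_pos'],s['opening'],s['force'])
p=s['ee_pos']
robot.move_linear([p[0],p[1],.22],0.15)
robot.pause(.2)
s=robot.get_state();print(s['time'],s['ee_pos'],s['opening'],s['force'])
robot.move_ptp([.5,0.05,.24],grot(YAW))
robot.gripper_to(0.04)
import json
c=robot.camera_info('wrist'); im=robot.grab_frame('wrist')
json.dump({k:np.asarray(v).tolist() for k,v in c.items()},open('w5.json','w'))
cv2.imwrite('pics/w5.png',im[:,:,::-1]);print(robot.get_state()['time'])
cv2.imwrite('pics/side5.png',robot.grab_frame('side')[:,:,::-1])
E
```

```text
15.0417 [ 0.4808 -0.2103  0.1348] 0.08456295046836024 [-0.9305  0.2585  0.2316]
15.9583 [ 0.4805 -0.2102  0.2192] 0.08485232247849844 [ 0.5798  0.0329 -0.1741]
17.875
```

View pics/w5.png

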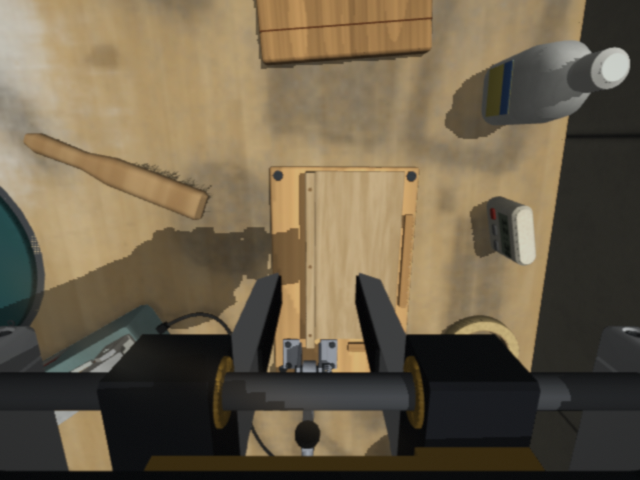

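View pics/side5.png

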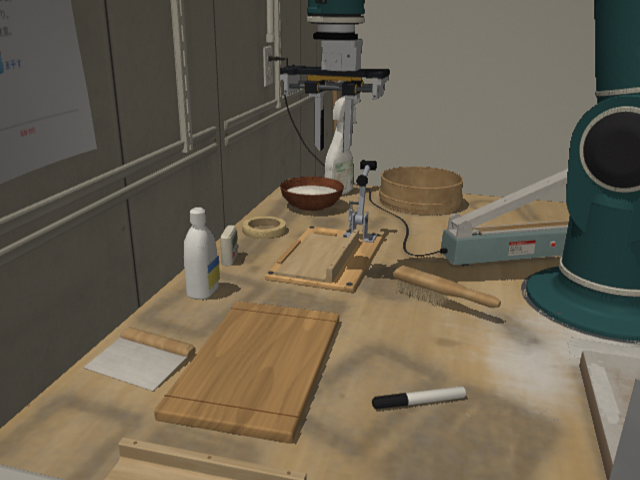

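The clamp stands open and the guide still lies in it. In the wrist view the fence runs from about (310.5,172) to (310,346). The near edge of the board runs from (263,65) to (431,50).

```bash
python3 - <<'E'
from h import *
import json
np.set_printoptions(precision=4,suppress=True)
W={k:np.array(v) for k,v in json.load(open('w5.json')).items()}
p=onplane(W,[[310.5,172],[310,346]],.040);print(p,p.mean(0),np.linalg.norm(p[1]-p[0]),np.arctan2(*(p[1]-p[0])[[1,0]]))
q=onplane(W,[[263,65],[431,50]],.018);print(q,np.linalg.norm(q[0]-q[1]),np.arctan2(*(q[1]-q[0])[[1,0]]))
a=cv2.imread('pics/w5.png')[150:370,260:430];cv2.imwrite('pics/w5c.png',cv2.resize(a,None,fx=3,fy=2.7,interpolation=2))
E
```

```text
[[ 0.494   0.0935  0.04  ]
 [ 0.4849 -0.1206  0.04  ]] [ 0.4894 -0.0135  0.04  ] 0.21433014944703901 -1.6132658815294272
[[0.4475 0.2051 0.018 ]
 [0.6248 0.2135 0.018 ]] 0.17745473725485073 0.047370824206029186
```

View pics/w5c.png

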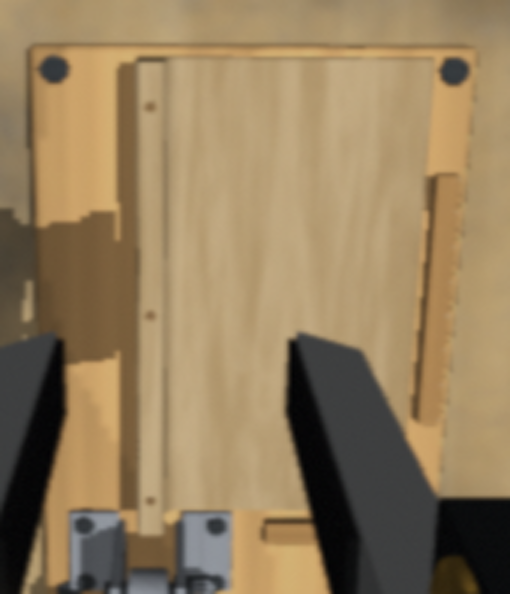

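```bash
python3 - <<'E'
from rig import robot
from h import *
np.set_printoptions(precision=4,suppress=True)
R=grot(-1.609)
robot.move_ptp([.4895,-.0135,.10],R)
robot.move_linear([.4895,-.0135,.030],0.15)
print(robot.get_state()['force'])
t=robot.move_linear([.4895,-.0135,.001],0.025,threshold=3)
s=robot.get_state();print(t,s['time'],s['ee_pos'],s['opening'],s['force'])
cv2.imwrite('pics/w6.png',robot.grab_frame('wrist')[:,:,::-1])
a=robot.grab_frame('side')[160:300,250:400,::-1];cv2.imwrite('pics/side6.png',cv2.resize(a,None,fx=4,fy=4))
E
```

```text
[-0.3283  0.5721  0.1883]
True 20.075 [ 0.4895 -0.0135  0.0068] 0.03973622301935476 [-2.1418 -0.3423 10.0551]
```

View pics/side6.png

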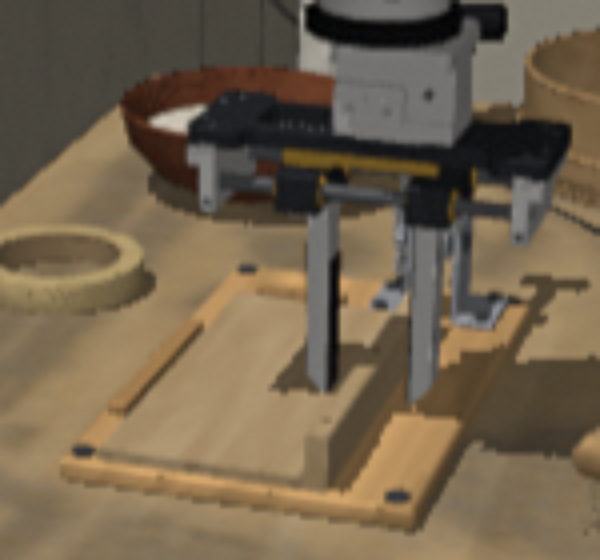

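View pics/w6.png

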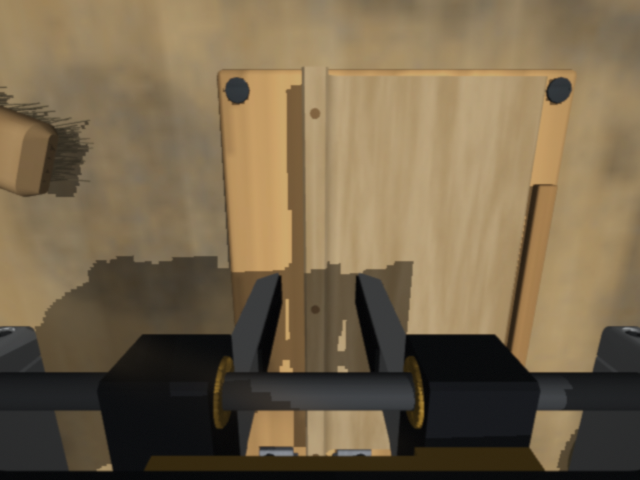

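The fingers straddle the fence and touch the plate, so the tip offset is about 11 mm above the reported TCP. I'll back off 2 mm, grip and lift.

```bash
python3 - <<'E'
from rig import robot
from h import *
np.set_printoptions(precision=4,suppress=True)
robot.move_linear([.4895,-.0135,.009],0.05)
robot.gripper_to(0.0)
s=robot.get_state();print(s['time'],s['ee_pos'],s['opening'],s['force'])
print(robot.move_linear([.4895,-.0135,.035],0.05,threshold=15))
s=robot.get_state();print(s['time'],s['ee_pos'],s['opening'],s['force'],s['moment'])
robot.move_linear([.4895,-.0135,.09],0.12)
s=robot.get_state();print(s['time'],s['ee_pos'],s['opening'],s['force'],s['moment'])
for n,sl in(('side',np.s_[100:300,200:440]),('scene',np.s_[130:300,260:460])):
  a=robot.grab_frame(n)[:,:,::-1][sl];cv2.imwrite(f'pics/{n}7.png',cv2.resize(a,None,fx=3,fy=3))
E
```

```text
20.9917 [ 0.4894 -0.0135  0.0089] 0.01098541124477847 [-0.4716  1.1522 -0.8582]
False
21.6583 [ 0.4895 -0.0136  0.035 ] 0.010837796277987357 [ 0.0885  0.0982 -1.3184] [-0.0205  0.0257  0.0226]
22.2667 [ 0.4892 -0.0137  0.0896] 0.010908596047008208 [ 0.207   0.4232 -2.0102] [-0.014 -0.033  0.003]
```

View pics/side7.png

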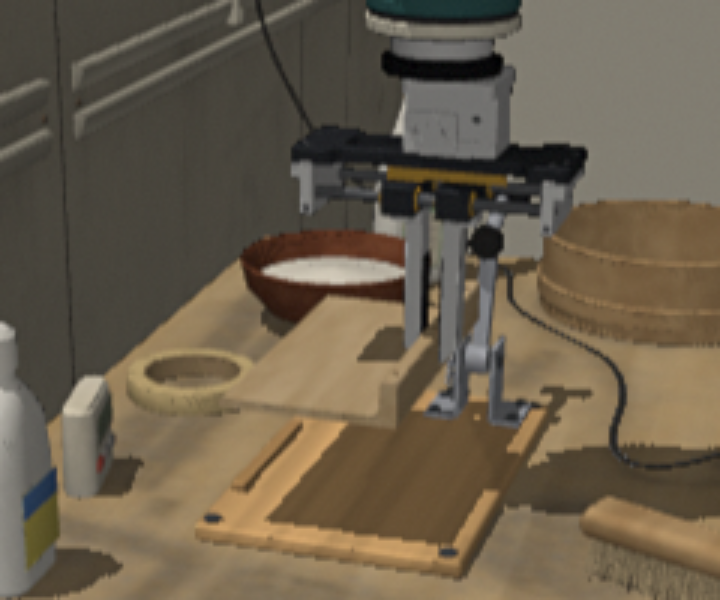

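View pics/scene7.png

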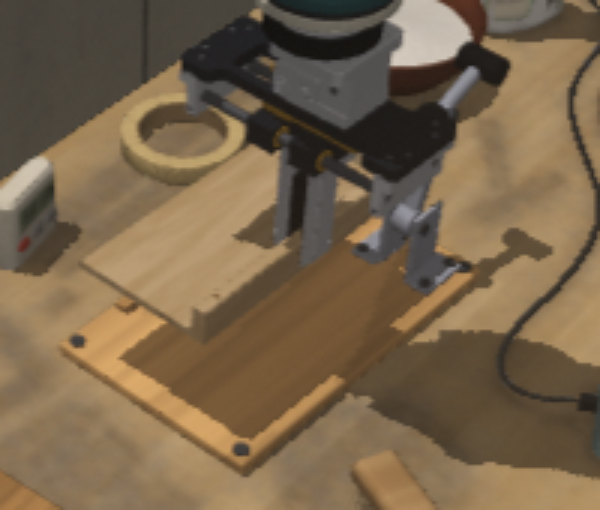

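```bash
python3 - <<'E'
from rig import robot
from h import *
np.set_printoptions(precision=4,suppress=True)
R=grot(-1.538)
robot.move_linear([.4755,.3593,.09],0.12,frame=R)
s=robot.get_state();print(s['time'],s['ee_pos'],s['tool_rot'],s['opening'],s['force'])
cv2.imwrite('pics/w8.png',robot.grab_frame('wrist')[:,:,::-1]);cv2.imwrite('pics/scene8.png',robot.grab_frame('scene')[:,:,::-1])
E
```

```text
25.625 [0.4756 0.3591 0.09  ] [[-0.0325  0.9995  0.0001]
 [ 0.9995  0.0325 -0.0001]
 [-0.0001  0.0001 -1.    ]] 0.010686720107819141 [ 0.0313 -0.3484 -1.2134]
```

View pics/w8.png

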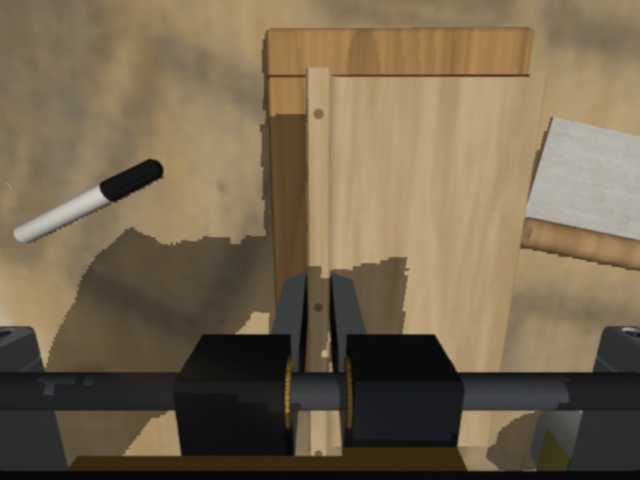

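View pics/scene8.png

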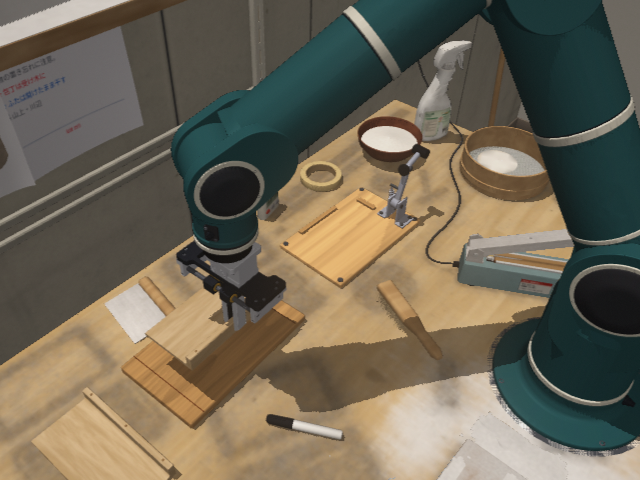

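The wrist view shows the board's far end, with top corners at about (266,30) and (532,28). I'll use these to refine the board centre.

```bash
python3 - <<'E'
from rig import robot
from h import *
np.set_printoptions(precision=4,suppress=True)
W=robot.camera_info('wrist')
q=onplane(W,[[266,30],[532,28]],.018);d=q[1]-q[0];L=np.linalg.norm(d);print(q,L,np.arctan2(d[1],d[0]))
u=d/L;n=np.array([-u[1],u[0],0]);print('centre',q.mean(0)-.15*n)
print('left edge pts',onplane(W,[[266,30],[274,300]],.018))
print('near-edge est',[.536,.2095])
E
```

```text
[[0.4373 0.5051 0.018 ]
 [0.6123 0.5119 0.018 ]] 0.17514336762480207 0.03868152580901099
centre [0.5306 0.3586 0.018 ]
left edge pts [[0.4373 0.5051 0.018 ]
 [0.4422 0.3108 0.018 ]]
near-edge est [0.536, 0.2095]
```

```bash
python3 - <<'E'
from rig import robot
from h import *
np.set_printoptions(precision=4,suppress=True)
x,y=.4785,.3578
robot.move_linear([x,y,.028],0.1)
t=robot.move_linear([x,y,.0135],0.02,threshold=3)
s=robot.get_state();print(t,s['time'],s['ee_pos'],s['opening'],s['force'])
robot.pause(.1)
robot.gripper_to(0.04)
s=robot.get_state();print(s['time'],s['opening'],s['force'])
robot.move_linear([x,y,.13],0.12)
robot.pause(.2)
robot.move_ptp([x,y-.12,.25],grot(-1.538))
s=robot.get_state();print(s['time'],s['ee_pos'],s['force'])
for n in('wrist','side','scene'): cv2.imwrite(f'pics/{n}9.png',robot.grab_frame(n)[:,:,::-1])
E
```

```text
True 27.125 [0.4784 0.3577 0.0149] 0.010771974050152018 [-1.0237 -0.7109  6.1935]
27.8667 0.040162463430384834 [-1.0473 -0.5556 -0.3245]
29.8917 [0.4783 0.2382 0.2493] [ 0.8622 -0.0842 -0.7394]
```

View pics/side9.png

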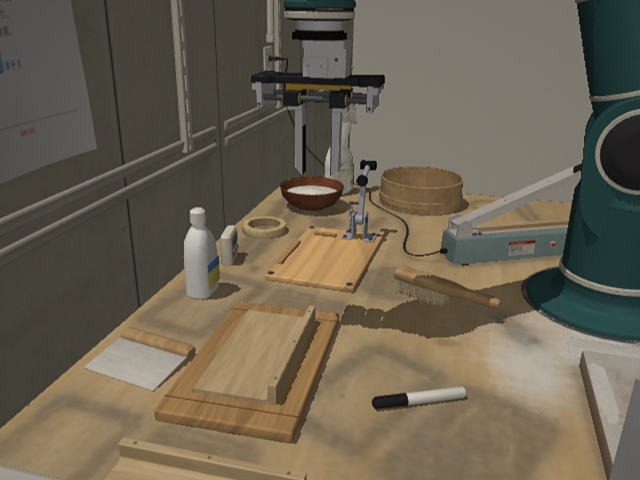

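View pics/scene9.png

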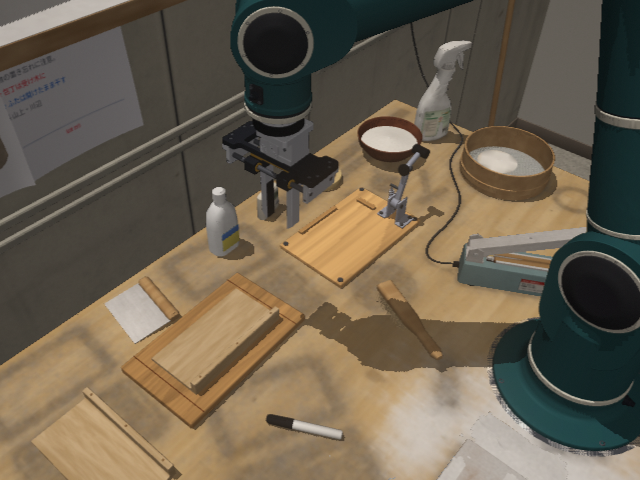

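View pics/wrist9.png

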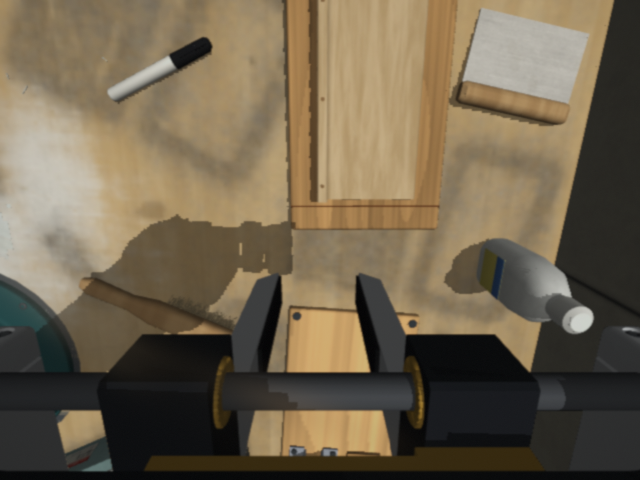

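The guide lies flat on the board with its fence up and its edges parallel to the board's, with margins on all sides. The clamp is open at about (415,160) in the scene view, and the gripper is clear of everything.

```bash
python3 -c "
from rig import robot
robot.pause(.2);robot.sign_off()"
```

```text
the job is handed in; nothing more can be done
```

I opened the clamp and let go of its arm, then lifted the guide out by its fence and set it on the bare board. I handed the job in about 30 s into the run, and no verdict was reported.

**Last checks:** The final pictures show:
- The guide lies flat on the board with its fence up, parallel to the board and with board showing on all sides.
- The clamp arm is open with the robot clear of it. The gripper hangs clear, with only noise-level force on the tool.

I judged the guide's final position by eye from these pictures and did not measure it again. Just before lowering it, I measured the board centre and corrected the target by about 3 mm. The guide touched the board while still gripped, with about 6 N on the tool.

**Disagreement found:** The fingertips are about 11–13 mm behind the reported TCP, not 19 mm ahead of it as stated. Because of this, my first pinch of the handle closed on nothing, just above the bar. I confirmed the offset in the cameras and by lightly touching the handle and the plate, corrected for it, and both later grasps held.

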